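Shift the mill's feed lever to the green slot

ROBOT

A 6-joint arm with a two-finger parallel gripper is mounted at the origin on the work surface; the furniture and walls round the work are solid. World frame = base frame: x ahead of the robot, y to its left, z up, the work surface at z = 0. Lengths are in m, angles in rad, forces in N, time in s.
With the tool pointing down it reaches from about 0.375 to 0.9 m from the base axis. Payload 3.1 kg.
Tool frame: the origin (TCP) lies at the very end of the fingers, on their centre line; the grasp point (between the pads) lies 19 mm behind it; z points along the fingers, y is the direction in which the jaws open and shut (so a half turn about z gives the same grasp; the last joint's range is limited). The gripper opens to 87 mm and grips with 3 to 60 N. Pads are 19 mm wide; open, the fingers measure 117 mm over their backs; the gripper's body (75 mm by 190 mm) begins 51 mm behind the grasp point.
Start: joints at [-1.325, 0.527, 1.433, -0, 1.181, -0.178], TCP at [0.258, -0.569, 0.223] pointing down, gripper open.
Joint ranges: [-3.08, 3.08], [-0.75, 2.2], [0.22, 2.44], [-1.43, 4.57], [0, 2.65], [-2.85, 2.85]. Speed limits (rad/s): [2.79, 2.79, 3.14, 3.14, 3.14, 3.14].

INTERFACE

Orientations are given as a unit quaternion [x, y, z, w].
In Python, from rig import robot gives the robot as it stands. The module is installed in compiled form; this text tells all that it offers.
- The arm moves only by the tool carry_out, never from a script. Its argument "series" is a list of rows, each a list of 7 numbers: the shift along the tool's x, y, z in mm, then the turn, a rotation vector about the tool's x, y, z in degrees, then the gripper command: -1 is shut, 1 is fully open, values between are in proportion. In form: [[tx, ty, tz, rx, ry, rz, claw], ...]. A call has 1 to 8 rows; each row is the pose to reach, as a shift and turn from the pose measured when the call began, along the tool's axes at that moment; what a row does not reach only later rows make up. A row lasts 1/8 s, in which the tool goes at most 62.5 mm and 10.7 degrees, less where a joint would pass 70% of its speed; a pose out of reach is approached as far as the arm can. A call with a gripper value outside its range is refused whole. The fingers move at their own pace and stop on an object; "force" is the grip in N (left out, the last holds). Time passes only in rows, so rows that repeat a pose let the fingers close. It gives the time, the measured TCP pose, the force and the opening at its end, in the units of the state.
- robot.get_obs(): the state, without advancing time (a new reading comes with each control period).
- robot.camera(name): name is "scene" or "top" or "wrist"; returns a dict with "pixels" (384x512x3 uint8, red, green, blue), "fx", "fy", "cx", "cy" (pixels), "k1" (the pictures are not rectified: a ray, as slopes to the right and down, at radius r is drawn at 1 + k1 r^2 times it, then the intrinsics apply), "position" and "attitude" of the camera in the world. Camera axes: x right, y down, z forward; pixel columns grow to the right and rows downward; lengths in m; the calibration is good to about 2 mm. A picture is of the moment at which its call begins. There is no depth.
- robot.hand_in(): hands the job in, once; it reports no verdict.
The state is a dict: "time": time; "q": joint angles; "joint_velocities": joint speeds; "joint_torque": joint torques, N m; "position": TCP position; "tool_rot": TCP orientation; "ft_force": force on the tool from outside, world axes, zero at the start; "moment": the same for the moment, N m; "grip_width": finger opening in m.
Only numpy, scipy, OpenCV 4.12 (cv2) and the standard library are available. Lean on these libraries where they do the work, as an engineer would, in place of code of your own. Each camera call takes 0.05 s, during which the arm holds its last target.

TASK

Change the feed of the sample mill: its lever is parked in the slot with the black dot; push its black knob along the H-shaped gate, without entering the slots of the yellow and blue dots, until it is fully home in the slot with the green dot, then leave it there and draw back. Only push the knob from the outside with your fingertips, gently and never gripping it between the fingers or forcing it, and leave the things standing round the mill where they are.

Things in the scene. Friction and masses are not known exactly. Their poses are not given: they have to be found in the camera images.
- mill: white feed unit of a sample mill, fixed; housing 165 x 140 mm, 90 mm high, blue motor behind (to x = +162 mm, up to 90 mm high), steel spout in front. Origin under the housing's middle at worktop height; x from spout to motor, y to the left, z up. Its top holds an H-shaped gate: a cross channel along y at x = 0 and four slots along x, in two columns, two slots toward +x and two toward -x
- lever_knob: black rounded-square knob 36 x 36 x 36 mm (top 20 mm above its centre, white disc on it); origin at its centre, axes as the mill's when upright. In the mill's frame its centre is at (0, 0, 170) mm when upright, about (+-36, +-35, 160) mm fully home in a slot. The lever stays where it is left; pushing takes about 2 to 5 N, and pushes must stay below 60 N
- gate_cross (a joint): sideways tilt of the lever (10 mm steel rod) about a pivot 35 mm above the worktop under the gate's middle, 135 mm below the knob's centre; + leans to the mill's +y; end stops at +-0.27 rad, which are the two columns. It can change column only through the cross channel, with the knob's x within about 6 mm of 0: the gate's tongues block it elsewhere
- gate_lever (a joint): fore-and-aft tilt of the lever about the same pivot; + leans to the mill's +x (motor), - to the spout; 0 is the cross channel, end stops at +-0.27 rad are the slots' ends (fully home)
- dot_green: green round dot, 20 mm across, on the housing's top, marking the wanted slot; origin at its underside, 88 mm above the worktop. Each dot lies in line with its slot beyond its end, at (+-64, +-36) mm in the mill's frame; the knob fully home is 28 mm from its dot, seen from above. Green, yellow and blue change places among three slots
- dot_yellow: yellow dot, like the green one, marking a slot not to be entered
- dot_blue: blue dot, like the green one, marking a slot not to be entered
- dot_black: black dot, like the green one, marking the park slot at (-64, +36) mm in the mill's frame, where the lever starts (home or up to 12 mm out)
- knob_near: the -x (spout) side face of the square knob (24 mm wide flat, 18 mm from the knob's centre). Fixed to the knob; origin at the knob's centre, axes as the knob's
- knob_far: the +x (motor) side face of the square knob (24 mm wide flat, 18 mm from the knob's centre). Fixed to the knob; origin at the knob's centre, axes as the knob's
- knob_left: the +y (left) side face of the square knob (24 mm wide flat, 18 mm from the knob's centre). Fixed to the knob; origin at the knob's centre, axes as the knob's
- knob_right: the -y (right) side face of the square knob (24 mm wide flat, 18 mm from the knob's centre). Fixed to the knob; origin at the knob's centre, axes as the knob's
- tin_c: open aluminium tin with grain, 62 mm across, 24 mm high, loose, under the spout; origin at the centre of its underside
- glass_1: dark green beaker, 80 mm across, 112 mm high, loose, left of the mill; origin at the centre of its underside
- weight_100: brass check weight with a knob, 30 mm across, 33 mm high, loose, right of the mill; origin at the centre of its underside
- tin_b_lid: aluminium tin lid with a small knob, 58 mm across, 16 mm high, loose, at the mill's near left; origin at the centre of its underside

How it is judged:
By the outcome, as a careful person would: the job done as asked, in the order asked, and still so for the second after the job is handed in, with the robot touching nothing.
It also fails if it takes over 51 s, if anything falls off the work surface, if the arm or the gripper's body presses on something with over 40 N, if the wrist force passes 120 N, or if a joint passes its speed limit or range.

## Working session

There is one attempt and no reset: what is moved stays moved. The work goes in short steps, Python scripts to look and compute and a tool call to move; the robot and the scene stay as the last step left them, time stands still between calls to the robot, and variables do not carry over. Pictures are saved under pics/ and viewed, and the job is handed in when it is done.

Besides the shell and the picture viewer there is one more tool, called after ">>>" in YAML: its name, and indented under it one key for each argument. carry_out: Moves the arm, as the interface text tells. Its arguments: {"type":"object","properties":{"series":{"type":"array"},"force":{"type":"number"}},"required":["series"]}

```bash
mkdir -p pics; ls
cat > h.py <<'E'
import numpy as np, cv2
from scipy.spatial.transform import Rotation as R
def save(c,n): cv2.imwrite('pics/'+n,c['pixels'][:,:,::-1])
def Rc(c):
    a=np.array(c['attitude'],float)
    return R.from_quat(a).as_matrix() if a.shape==(4,) else a
def ray(c,u,v):
    K=np.array([[c['fx'],0,c['cx']],[0,c['fy'],c['cy']],[0,0,1]]);
    p=cv2.undistortPoints(np.array([[[u,v]]],float),K,np.array([c['k1'],0,0,0,0.]))[0,0]
    return np.array(c['position']),Rc(c)@np.array([p[0],p[1],1])
def onz(c,u,v,z):
    o,d=ray(c,u,v); return o+d*(z-o[2])/d[2]
def tri(c1,p1,c2,p2):
    o1,d1=ray(c1,*p1);o2,d2=ray(c2,*p2);d1/=np.linalg.norm(d1);d2/=np.linalg.norm(d2)
    s=np.linalg.lstsq(np.stack([d1,-d2],1),o2-o1,rcond=None)[0]
    a=o1+s[0]*d1;b=o2+s[1]*d2
    return (a+b)/2,np.linalg.norm(a-b)
E
python3 - <<'E'
from h import *
from rig import robot
import pickle
cs={}
for n in ['scene','top','wrist']:
    c=robot.camera(n);cs[n]=c;save(c,n+'0.png');print(n,{k:v for k,v in c.items() if k!='pixels'})
pickle.dump(cs,open('c0.pkl','wb'))
print(robot.get_obs())
E
```

```text
pics
scene {'fx': 348.75337187863283, 'fy': 348.75337187863283, 'cx': 250.64827054651147, 'cy': 190.5493533160928, 'k1': 0.02621262580838614, 'position': array([-0.03599967, -0.40171574,  0.58426477]), 'attitude': array([ 0.79585117, -0.36995257,  0.21327491, -0.42926661])}
top {'fx': 437.3400894662186, 'fy': 437.3400894662186, 'cx': 263.34259955092415, 'cy': 195.82182441878004, 'k1': -0.08658934888658668, 'position': array([0.43655135, 0.06626041, 1.00510329]), 'attitude': array([-0.70430026,  0.70866485, -0.03768524,  0.01830568])}
wrist {'fx': 278.8699304542442, 'fy': 278.8699304542442, 'cx': 254.66435513764023, 'cy': 193.02066782727246, 'k1': -0.016340038689535284, 'position': array([ 0.33242775, -0.53549426,  0.38310729]), 'attitude': array([ 0.83142406, -0.53578017, -0.08049159,  0.12326695])}
{'time': 0.15, 'q': array([-1.32449252e+00,  5.28250116e-01,  1.43360376e+00,  3.61269386e-06,
        1.18139034e+00, -1.78481513e-01]), 'joint_velocities': array([-0.00101605, -0.00156109, -0.00271596, -0.0011497 ,  0.00091618,
        0.00017368]), 'joint_torque': array([ 6.11686191e-04, -4.40429628e+01, -1.76842922e+01,  6.34348369e-02,
        5.52914548e-02, -8.78132869e-05]), 'position': array([ 0.25747879, -0.5688892 ,  0.22179931]), 'tool_rot': array([ 9.77529154e-01,  2.10798653e-01, -2.63281784e-05, -8.25361431e-04]), 'ft_force': array([-1.02658714, -0.09671577, -0.37469201]), 'moment': array([-0.03189481,  0.04200698, -0.06686549]), 'grip_width': 0.08689089011170956}
```

View pics/scene0.png

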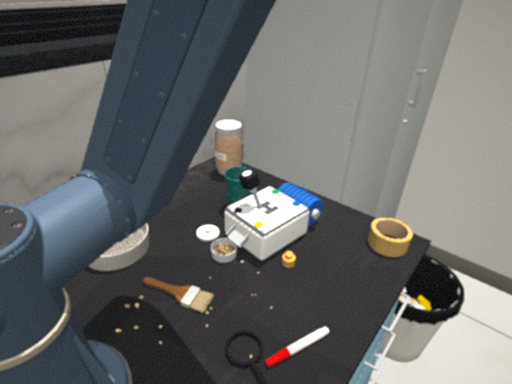

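View pics/top0.png

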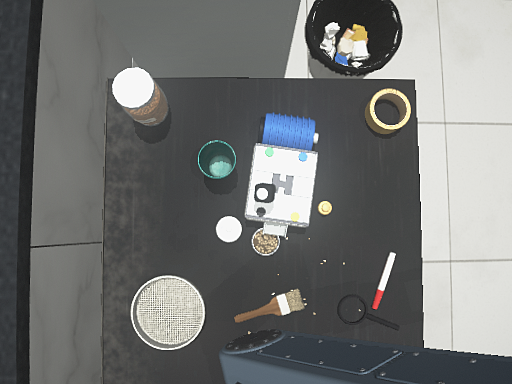

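View pics/wrist0.png

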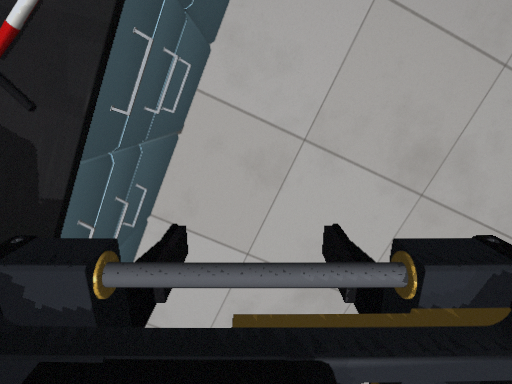

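The top view shows the mill upright in the picture (motor up). The black knob is at about (264,192), with the black dot at (261,212). Green is at (269,152), in the same column beyond the cross channel. Blue is at (303,157) and yellow at (295,216). Next I measure them.

Run:
```python
from h import *
import pickle
cs=pickle.load(open('c0.pkl','rb'))
def blobs(c,lo,hi,roi):
    x0,y0,x1,y1=roi
    hsv=cv2.cvtColor(c['pixels'],cv2.COLOR_RGB2HSV)[y0:y1,x0:x1]
    m=cv2.inRange(hsv,lo,hi);n,l,s,ce=cv2.connectedComponentsWithStats(m)
    return [(s[i,4],ce[i]+[x0,y0]) for i in range(1,n) if s[i,4]>15]
c=cs['top'];w={}
for n,lo,hi,roi in [('green',(40,80,80),(85,255,255),(250,144,320,166)),('blue',(100,100,100),(125,255,255),(294,150,312,164)),('yellow',(20,90,120),(35,255,255),(285,208,305,225)),('black',(0,0,0),(180,255,70),(250,204,272,220)),('disc',(0,0,190),(180,60,255),(256,186,270,202)),('knob',(0,0,0),(180,255,70),(250,180,276,206))]:
    for a,p in blobs(c,lo,hi,roi):
        z={'disc':.18,'knob':.18}.get(n,.089); P=onz(c,*p,z);print(n,a,p,P.round(4)); w.setdefault(n,P)
ex=w['green']-w['black'];ey=w['black']-w['yellow'];print(np.linalg.norm(ex[:2]),np.linalg.norm(ey[:2]))
print('yaw',np.degrees(np.arctan2(ex[1],ex[0])),np.degrees(np.arctan2(-ey[0],ey[1])), 'blue-yellow',w['blue']-w['yellow'])
v=cv2.resize(c['pixels'][135:255,190:350],None,fx=5,fy=5,interpolation=cv2.INTER_CUBIC)
cv2.imwrite('pics/topz.png',v[:,:,::-1])
v=cv2.resize(cs['scene']['pixels'][160:270,190:340],None,fx=5,fy=5,interpolation=cv2.INTER_CUBIC)
cv2.imwrite('pics/scz.png',v[:,:,::-1])
```

```text
disc 107 [261.88785047 193.28037383] [0.5068 0.0461 0.18  ]
knob 18 [255.16666667 193.16666667] [0.5071 0.0588 0.18  ]Traceback (most recent call last):
  File "<stdin>", line 13, in <module>
KeyError: 'green'
```

Run:
```python
from h import *
import pickle
cs=pickle.load(open('c0.pkl','rb'))
c=cs['top']
hsv=cv2.cvtColor(c['pixels'],cv2.COLOR_RGB2HSV)
for p in [(269,152),(303,157),(295,216),(261,212)]: print(hsv[p[1],p[0]],c['pixels'][p[1],p[0]])
v=cv2.resize(c['pixels'][135:255,190:350],None,fx=5,fy=5,interpolation=cv2.INTER_CUBIC)
cv2.imwrite('pics/topz.png',v[:,:,::-1])
v=cv2.resize(cs['scene']['pixels'][160:270,190:340],None,fx=5,fy=5,interpolation=cv2.INTER_CUBIC)
cv2.imwrite('pics/scz.png',v[:,:,::-1])
```

```text
[ 74  68 246] [180 246 210]
[ 99 101 247] [149 216 247]
[ 30  68 247] [247 247 181]
[98 12 83] [79 82 83]
```

View pics/topz.png

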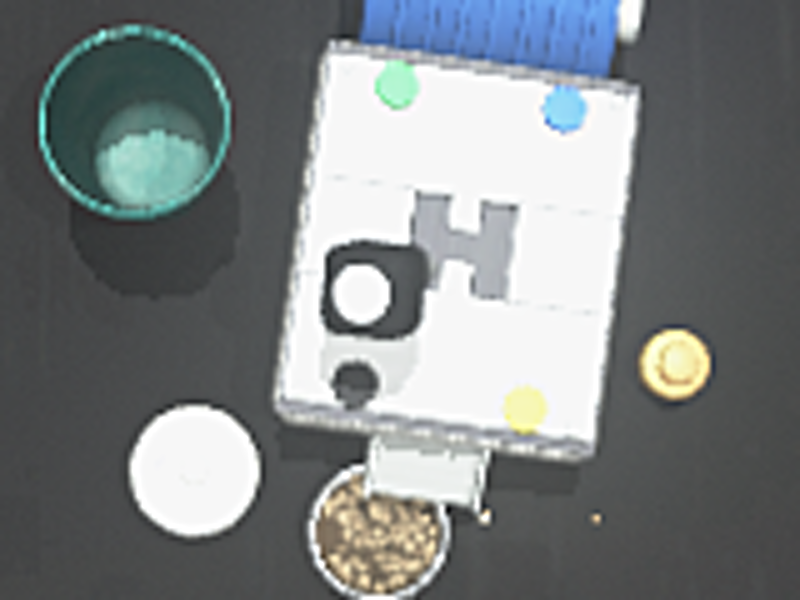

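View pics/scz.png

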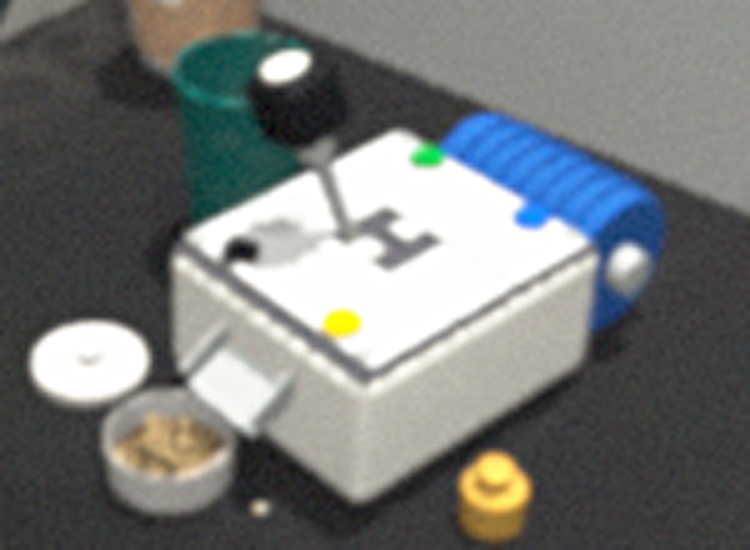

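The zoomed views confirm that green sits in the same (+y) column, on the motor side. One straight push along the mill's +x, from the spout side, should do it.

```bash
cat >> h.py <<'E'
def blobs(c,lo,hi,roi):
    x0,y0,x1,y1=roi
    hsv=cv2.cvtColor(c['pixels'],cv2.COLOR_RGB2HSV)[y0:y1,x0:x1]
    m=cv2.inRange(hsv,lo,hi);n,l,s,ce=cv2.connectedComponentsWithStats(m)
    return [(s[i,4],ce[i]+[x0,y0]) for i in range(1,n) if s[i,4]>15]
E
python3 - <<'E'
from h import *
import pickle
cs=pickle.load(open('c0.pkl','rb'))
c=cs['top'];w={}
for n,lo,hi,roi in [('green',(50,35,120),(90,255,255),(262,144,278,160)),('blue',(92,50,100),(125,255,255),(294,151,312,164)),('yellow',(22,35,120),(38,255,255),(285,208,305,225)),('black',(0,0,0),(180,255,140),(255,206,266,217)),('disc',(0,0,190),(180,60,255),(256,186,270,202)),('knob',(0,0,0),(180,255,150),(252,181,278,205))]:
    for a,p in blobs(c,lo,hi,roi):
        z={'disc':.18,'knob':.18}.get(n,.089); P=onz(c,*p,z);print(n,a,p.round(1),P.round(4)); w.setdefault(n,P)
ex=w['green']-w['black'];ey=w['black']-w['yellow'];print(np.linalg.norm(ex[:2]),np.linalg.norm(ey[:2]))
print('yaws',np.degrees(np.arctan2(ex[1],ex[0])),np.degrees(np.arctan2(-ey[0],ey[1])))
e2=w['blue']-w['yellow'];yaw=np.arctan2(e2[1],e2[0]);print(np.degrees(yaw))
e3=w['green']-w['blue'];print(np.degrees(np.arctan2(-e3[0],e3[1])))
o=(w['green']+w['yellow'])/2;print('origin',o)
for k,P in w.items():
    d=(P-o)[:2];print(k,(np.array([[np.cos(yaw),np.sin(yaw)],[-np.sin(yaw),np.cos(yaw)]])@d*1e3).round(1))
E
```

```text
green 67 [269.  151.4] [0.6037 0.0283 0.089 ]
blue 66 [302.4 156.3] [ 0.5931 -0.0428  0.089 ]
yellow 64 [294.5 216.6] [ 0.4652 -0.0242  0.089 ]
black 65 [260.6 211.5] [0.4762 0.0469 0.089 ]
disc 107 [261.9 193.3] [0.5068 0.0461 0.18  ]
knob 261 [265.7 192. ] [0.5092 0.0389 0.18  ]
0.12883126355423405 0.07203285271040373
yaws -8.339912866382532 -8.837379928947714
-8.263648548866353
-8.44373634831257
origin [0.5344232  0.00201679 0.089     ]
green [64.8 35.9]
blue [ 64.6 -35.9]
yellow [-64.8 -35.9]
black [-64.1  36.1]
disc [-33.6  39.7]
knob [-30.3  32.9]
```

Mill origin is about (0.5345, 0.002) with yaw -8.4°. The knob is about 7 mm out from home. I'll swing over at the current height with the fingers shut and tool x turned along the mill's x.

>>> carry_out:
  series:
    - [36,-40,0,0,0,2.7,-1]
    - [72,-80,0,0,0,5.5,-1]
    - [109,-120,0,0,0,8.2,-1]
    - [145,-160,0,0,0,11,-1]
    - [181,-200,0,0,0,13.7,-1]
    - [217,-241,0,0,0,16.4,-1]
    - [254,-281,0,0,0,19.2,-1]
    - [290,-321,0,0,0,22,-1]
  force: 10

```text
time: 1.15
position: [0.3897, -0.1553, 0.2225]
tool_rot: [1.0, 0.019, 0.0, -0.001]
ft_force: [0.6, -0.3, 0.1]
grip_width: 0.0149
```

```bash
cat >> h.py <<'E'
O=np.array([0.5345,0.002,0]);YAW=np.radians(-8.4);M=R.from_euler('z',YAW).as_matrix()
def mill(p): return M.T@(np.array(p)-O)*1e3
def goto(obs,mx,my,mz):
    T=R.from_quat(obs['tool_rot']);W=O+M@(np.array([mx,my,mz])/1e3)
    d=T.inv().apply(W-obs['position'])*1e3
    tgt=R.from_matrix(np.stack([M[:,0],-M[:,1],[0,0,-1]],1))
    r=np.degrees((T.inv()*tgt).as_rotvec())
    print('tcp mill',mill(obs['position']).round(1),'shift',d.round(1),'turn',r.round(2),'F mill',(M.T@obs['ft_force']).round(1),'t',round(obs['time'],2),'w',round(obs['grip_width'],4))
E
python3 -c "
from h import *
from rig import robot
goto(robot.get_obs(),-88,35,222)"
```

```text
tcp mill [-120.2 -176.7  222.5] shift [  70.7 -202.2    0.8] turn [-0.09  0.   10.62] F mill [ 0.6 -0.2  0.1] t 1.15 w 0.0149
```

>>> carry_out:
  series:
    - [14,-40,0,0,0,2.2,-1]
    - [28,-81,0,0,0,4.3,-1]
    - [42,-121,0,0,0,6.4,-1]
    - [57,-162,0,0,0,8.5,-1]
    - [71,-202,1,0,0,10.6,-1]
    - [71,-202,1,0,0,10.6,-1]
    - [71,-202,1,0,0,10.6,-1]

```text
time: 2.02
position: [0.4524, 0.0491, 0.2216]
tool_rot: [0.997, -0.073, -0.0, -0.001]
ft_force: [0.4, 0.3, 0.8]
grip_width: 0.0005
```

Run:
```python
from h import *
from rig import robot
goto(robot.get_obs(),-88,35,157)
c=robot.camera('wrist');save(c,'w1.png')
c=robot.camera('scene');save(c,'s1.png')
```

```text
tcp mill [-88.1  34.6 221.6] shift [ 0.2 -0.3 64.6] turn [-0.05  0.06  0.07] F mill [0.3 0.3 0.8] t 2.02 w 0.0005
```

View pics/w1.png

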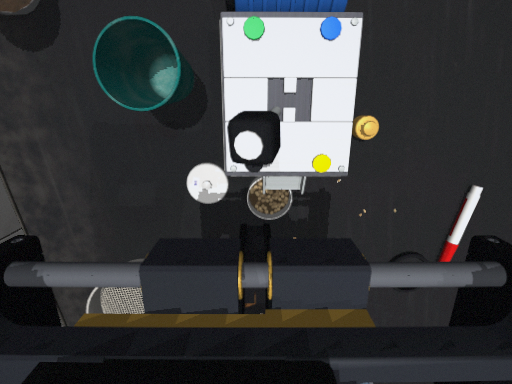

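View pics/s1.png

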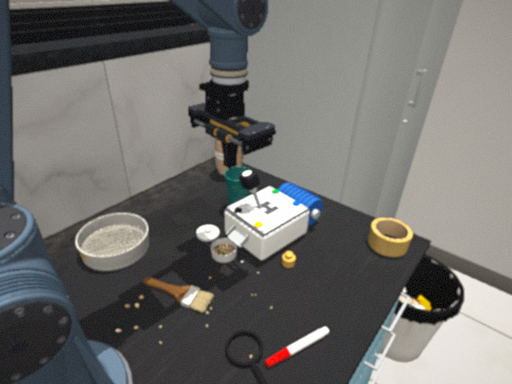

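The wrist view shows the knob at (250,140) straight ahead of the shut fingers, with nothing below them. I descend behind the knob.

>>> carry_out:
  series:
    - [0,0,16,0,0,0,-1]
    - [0,0,32,0,0,0,-1]
    - [0,0,48,0,0,0,-1]
    - [0,0,65,0,0,0,-1]
    - [0,0,65,0,0,0,-1]
    - [0,0,65,0,0,0,-1]

```text
time: 2.88
position: [0.4528, 0.0478, 0.1571]
tool_rot: [0.997, -0.074, -0.0, -0.001]
ft_force: [0.6, -0.3, 0.4]
grip_width: 0.0006
```

Run:
```python
from h import *
from rig import robot
goto(robot.get_obs(),-62,35,157)
for n in ['scene','top','wrist']:
  c=robot.camera(n);
  if n!='wrist': c['pixels']=cv2.resize(c['pixels'][130:260,180:350],None,fx=4,fy=4)
  save(c,n+'2.png')
```

```text
tcp mill [-87.5  33.4 157.1] shift [25.5 -1.7  0.1] turn [-0.06  0.   -0.12] F mill [ 0.7 -0.2  0.4] t 2.88 w 0.0006
```

View pics/scene2.png

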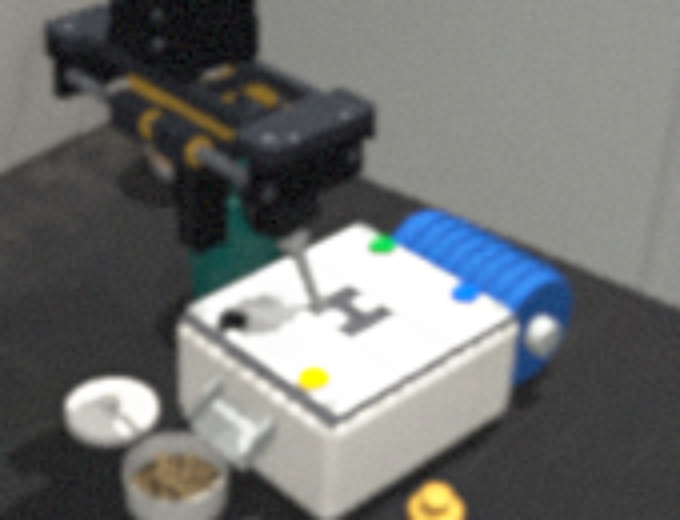

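View pics/wrist2.png

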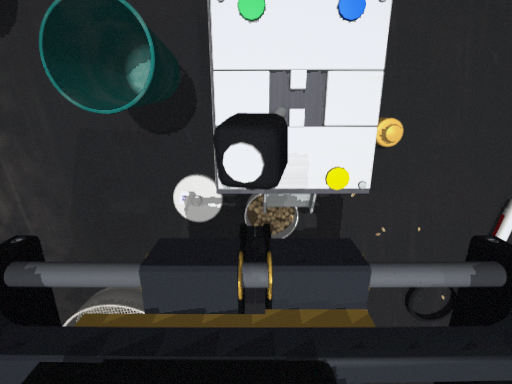

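The scene view shows the fingertips at about (205,240), clear of the knob at about (285,205) and above the housing. I'm advancing slowly towards contact.

>>> carry_out:
  series:
    - [6,-1.5,0,0,0,0,-1]
    - [12,-2,0,0,0,0,-1]
    - [16,-2,0,0,0,0,-1]
    - [20,-2,0,0,0,0,-1]
    - [23,-2,0,0,0,0,-1]
    - [26,-2,0,0,0,0,-1]
    - [29,-2,0,0,0,0,-1]
    - [32,-2,0,0,0,0,-1]

```text
time: 4.03
position: [0.4839, 0.0457, 0.1572]
tool_rot: [0.997, -0.074, -0.001, -0.001]
ft_force: [-1.9, 0.8, 0.8]
grip_width: 0.0004
```

Run:
```python
from h import *
from rig import robot
goto(robot.get_obs(),-20,35,157)
c=robot.camera('wrist');save(c,'w3.png')
```

```text
tcp mill [-56.5  35.9 157.2] shift [36.5  0.8  0.1] turn [-0.07  0.1  -0.06] F mill [-2.   0.6  0.8] t 4.03 w 0.0004
```

View pics/w3.png

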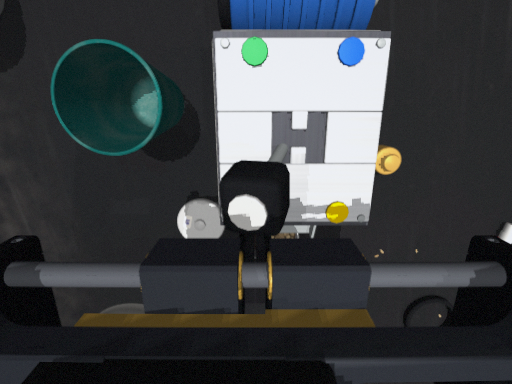

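Contact shows as about 2 N, with the fingertips centred on the knob's near face. I keep pushing along the slot.

>>> carry_out:
  series:
    - [4,0.5,0,0,0,0,-1]
    - [8,1,0,0,0,0,-1]
    - [12,1,0,0,0,0,-1]
    - [16,1,0,0,0,0,-1]
    - [20,1,0,0,0,0,-1]
    - [24,1,0,0,0,0,-1]
    - [28,1,0,0,0,0,-1]
    - [32,1,0,0,0,0,-1]

```text
time: 5.08
position: [0.5164, 0.0398, 0.1573]
tool_rot: [0.997, -0.074, -0.0, -0.001]
ft_force: [-2.7, 1.9, 1.6]
grip_width: 0.0002
```

Run:
```python
from h import *
from rig import robot
goto(robot.get_obs(),5,35,157)
c=robot.camera('wrist');save(c,'w4.png')
```

```text
tcp mill [-23.5  34.8 157.3] shift [28.5 -0.2  0.3] turn [-0.07  0.03 -0.07] F mill [-3.   1.5  1.6] t 5.08 w 0.0002
```

View pics/w4.png

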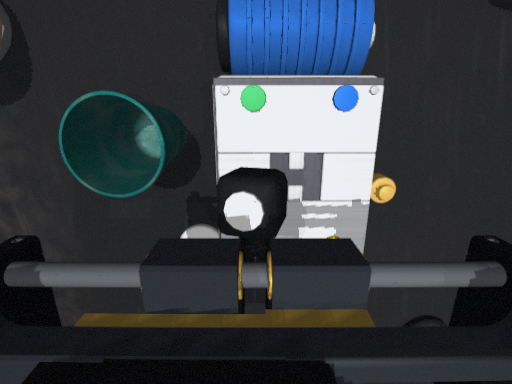

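The knob, at (245,205), is still in the +y column and now crossing the channel. I continue.

>>> carry_out:
  series:
    - [3,0,0,0,0,0,-1]
    - [6,0,0,0,0,0,-1]
    - [9,0,0,0,0,0,-1]
    - [12,0,0,0,0,0,-1]
    - [15,0,0,0,0,0,-1]
    - [18,0,0,0,0,0,-1]
    - [21,0,0,0,0,0,-1]
    - [24,0,0,0,0,0,-1]

```text
time: 6.12
position: [0.5409, 0.0361, 0.1572]
tool_rot: [0.997, -0.074, 0.0, -0.001]
ft_force: [-1.8, 1.5, 0.4]
grip_width: 0.0005
```

Run:
```python
from h import *
from rig import robot
goto(robot.get_obs(),7,35,157)
c=robot.camera('wrist');save(c,'w5.png')
```

```text
tcp mill [  1.3  34.7 157.2] shift [ 5.7 -0.3  0.2] turn [-0.07 -0.01 -0.08] F mill [-2.   1.2  0.4] t 6.12 w 0.0005
```

View pics/w5.png

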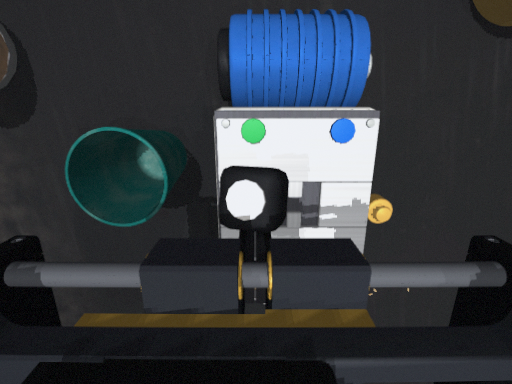

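Still about 2 N. Now short steps towards the end stop.

>>> carry_out:
  series:
    - [1,0,0,0,0,0,-1]
    - [2,0,0,0,0,0,-1]
    - [3,0,0,0,0,0,-1]
    - [4,0,0,0,0,0,-1]
    - [4,0,0,0,0,0,-1]

```text
time: 6.8
position: [0.5449, 0.0355, 0.1569]
tool_rot: [0.997, -0.074, -0.0, -0.001]
ft_force: [-2.8, 1.1, -0.6]
grip_width: 0.0006
```

>>> carry_out:
  series:
    - [1,0,0,0,0,0,-1]
    - [2,0,0,0,0,0,-1]
    - [2,0,0,0,0,0,-1]

```text
time: 7.18
position: [0.5463, 0.0354, 0.1567]
tool_rot: [0.997, -0.074, -0.001, -0.001]
ft_force: [-4.6, 0.6, -0.7]
grip_width: 0.0004
```

Run:
```python
from h import *
from rig import robot
goto(robot.get_obs(),9,35,157)
c=robot.camera('wrist');save(c,'w6.png')
for n,lo,hi,roi in [('green',(45,80,80),(85,255,255),(230,110,280,200)),('disc',(0,0,190),(180,60,255),(222,160,272,225))]:
    for a,p in blobs(c,lo,hi,roi): print(n,a,p,mill(onz(c,*p,.089 if n=='green' else .179)))
```

```text
tcp mill [  6.8  34.7 156.7] shift [ 2.2 -0.3 -0.3] turn [-0.08  0.09 -0.08] F mill [-4.6 -0.1 -0.7] t 7.17 w 0.0004
green 459 [252.98910675 137.38562092] [66.00163758 36.77572545 89.        ]
disc 316 [245.8164557  162.83544304] [ 62.40363593  39.73437088 179.        ]
disc 1181 [245.92633362 197.70872142] [ 43.90216378  39.85935692 179.        ]
```

View pics/w6.png

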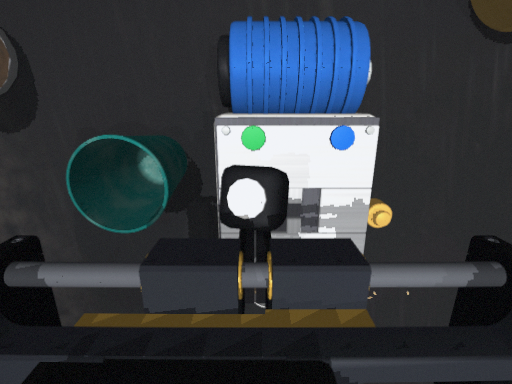

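The force is starting to rise (4.6 N) and the disc reads close to the home position. A little more will confirm the stop.

>>> carry_out:
  series:
    - [1,0,0,0,0,0,-1]
    - [2,0,0,0,0,0,-1]
    - [2,0,0,0,0,0,-1]

```text
time: 7.6
position: [0.5474, 0.0353, 0.1565]
tool_rot: [0.997, -0.074, -0.002, -0.001]
ft_force: [-5.0, 1.4, -0.5]
grip_width: 0.0005
```

>>> carry_out:
  series:
    - [1,0,0,0,0,0,-1]
    - [2,0,0,0,0,0,-1]
    - [3,0,0,0,0,0,-1]
    - [3,0,0,0,0,0,-1]

```text
time: 8.1
position: [0.5484, 0.0354, 0.1562]
tool_rot: [0.997, -0.074, -0.004, -0.001]
ft_force: [-7.7, 2.5, 0.8]
grip_width: 0.0003
```

Run:
```python
from h import *
from rig import robot
goto(robot.get_obs(),9,35,157)
c=robot.camera('wrist');save(c,'w7.png')
for n,lo,hi,roi in [('green',(45,80,80),(85,255,255),(230,110,280,200)),('disc',(0,0,190),(180,60,255),(222,175,272,225))]:
    for a,p in blobs(c,lo,hi,roi): print(n,a,p,mill(onz(c,*p,.089 if n=='green' else .179)))
```

```text
tcp mill [  8.9  35.  156.2] shift [ 0.1  0.  -0.8] turn [-0.1   0.47 -0.08] F mill [-8.   1.4  0.8] t 8.1 w 0.0003
green 459 [253.37254902 139.67538126] [65.90551407 36.77552279 89.        ]
disc 1133 [246.84201236 199.33362754] [ 45.49080617  39.64590358 179.        ]
```

The force is up to 8 N, the arm is lagging, and the disc has barely moved, which fits being at the stop. I draw back and check from above.

>>> carry_out:
  series:
    - [-10,0,0,0,-0.4,0,-1]
    - [-25,0,0,0,-0.4,0,-1]
    - [-45,0,0,0,-0.4,0,-1]
    - [-65,0,0,0,-0.4,0,-1]
    - [-95,0,-30,0,-0.4,0,-1]
    - [-125,0,-70,0,-0.4,0,-1]
    - [-125,0,-90,0,-0.4,0,-1]
    - [-125,0,-90,0,-0.4,0,-1]

```text
time: 9.15
position: [0.4272, 0.0532, 0.2492]
tool_rot: [0.997, -0.074, -0.004, -0.001]
ft_force: [0.1, -0.2, 0.6]
grip_width: 0.0005
```

Run:
```python
from h import *
from rig import robot
goto(robot.get_obs(),-88,35,157)
cs={}
for n in ['scene','top','wrist']:
  c=robot.camera(n);save(c,n+'8.png');cs[n]=c
import pickle;pickle.dump(cs,open('c8.pkl','wb'))
for n in ['scene','top']:
  c=dict(cs[n]);c['pixels']=cv2.resize(c['pixels'][130:260,180:350],None,fx=4,fy=4,interpolation=cv2.INTER_CUBIC);save(c,n+'8z.png')
```

```text
tcp mill [-113.7   35.   249.2] shift [26.3  0.1 92. ] turn [-0.09  0.43 -0.08] F mill [ 0.1 -0.2  0.6] t 9.15 w 0.0005
```

View pics/scene8z.png

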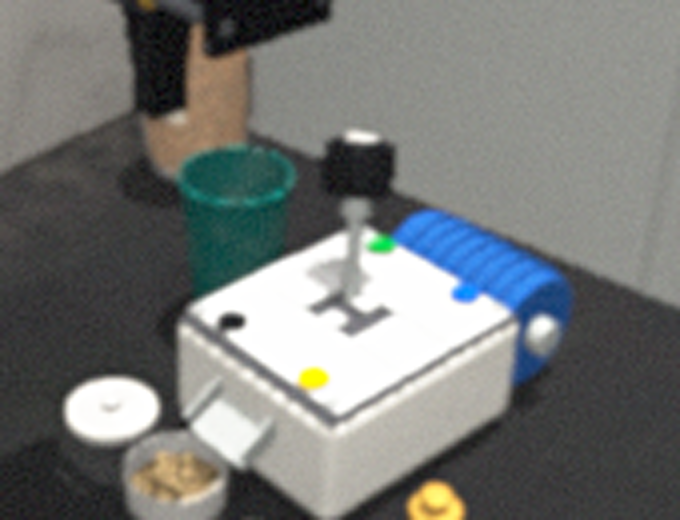

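View pics/top8z.png

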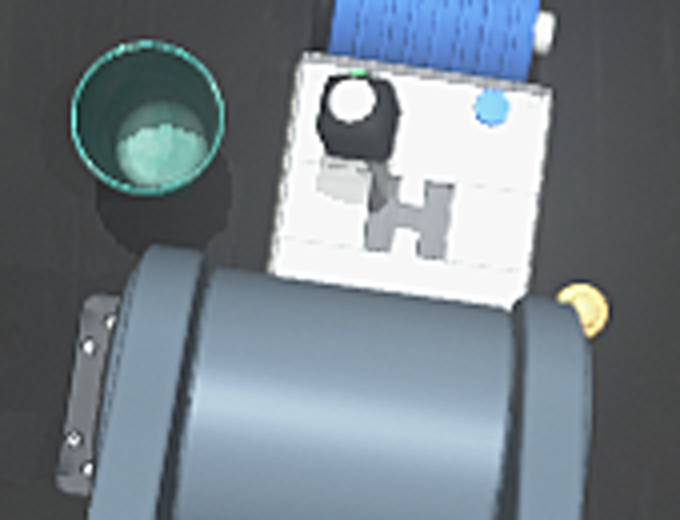

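View pics/wrist8.png

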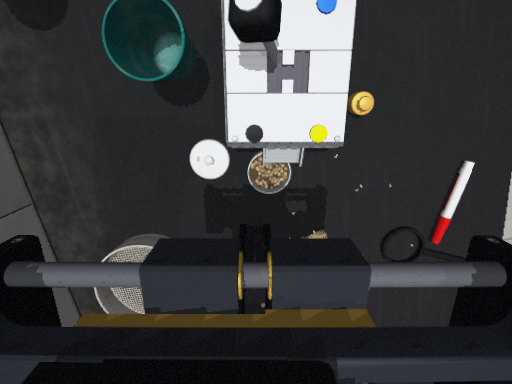

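From above, the knob is in the +y, motor-side slot, with the green dot just showing at its edge. I measure the disc to see whether it is fully home.

Run:
```python
from h import *
import pickle
for f,rt,rs in [('c0.pkl',(256,186,270,202),(238,166,256,178)),('c8.pkl',(261,148,276,161),(262,160,279,166+2))]:
    cs=pickle.load(open(f,'rb'));P={}
    for n,r in [('top',rt),('scene',rs)]:
        b=max(blobs(cs[n],(0,0,165),(180,60,255),r),key=lambda t:t[0]);P[n]=b[1];print(n,b)
    p,e=tri(cs['top'],P['top'],cs['scene'],P['scene']);m=mill(p);print('disc mill',m.round(1),'err',e,'tilt x,y',np.arctan2(m[0],m[2]-35).round(3),np.arctan2(m[1],m[2]-35).round(3))
    for z in (.178,.18): print(mill(onz(cs['top'],*P['top'],z)).round(1))
```

```text
top (np.int32(109), array([261.78899083, 193.24770642]))
scene (np.int32(49), array([246.6122449 , 172.73469388]))
disc mill [-33.7  39.7 181. ] err 0.0004577591230315336 tilt x,y -0.227 0.265
[-33.6  39.8 178. ]
[-33.8  39.8 180. ]
top (np.int32(98), array([267.44897959, 154.59183673]))
scene (np.int32(24), array([269.95833333, 163.625     ]))
disc mill [ 41.7  39.  179.1] err 0.0011678048332493729 tilt x,y 0.282 0.264
[ 41.5  39.4 178. ]
[ 41.1  39.4 180. ]
```

The fore-aft tilt measures about 0.27–0.28 rad (stop at 0.27), with the disc at x = 41.5 mm against 41.3 mm expected at home. The loose things haven't moved and the arm is clear.

```bash
python3 -c "
from rig import robot
print(robot.hand_in())"
```

```text
the job is handed in; nothing more can be done
None
```

The lever is now fully home in the green-dot slot. Green was in the park slot's own column, on the motor side, so one straight push with shut fingertips on the knob's spout-side face took it across the channel. It never entered the yellow or blue slots. I then drew the arm back, and the job was handed in at about 9.3 s of the 51 s allowed.

**Position:** after drawing back, the knob's white disc measured x of about 41.5 mm in the mill's frame, against 41.3 mm expected when fully home. That is a fore-aft tilt of about 0.27–0.28 rad, with the end stop at 0.27. The sideways tilt read 0.264 rad, so it is still in its column.

**Force:** measured after each move, it was about 2–3 N along the slot, rising to 8 N at the stop. It was back near zero once clear of the knob.

**Surroundings:** by eye, the tin, beaker, brass weight and lid are where they were.

**Disagreements:** during the push, the wrist camera read the disc 2–4 mm further along (43.9, then 45.5 mm). It also placed the green dot about 1–2 mm too far along, so I relied on the top and scene views instead. The stop also came on gradually, with the arm creeping about 1 mm as the force rose, so the home position rests mainly on those camera measurements.

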